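# Snap the cover-glass rack onto the dipper's hook

### The arm

A 7-joint arm with a two-finger parallel gripper is mounted at the origin on a cart in front of the work surface, level with it; the furniture and walls round the work are solid. World frame = base frame: x ahead of the robot, y to its left, z up, the work surface at z = 0. Lengths are in m, angles in rad, forces in N, time in s.
With the tool pointing down it reaches from about 0.4 to 0.85 m from the base axis. Payload 4.5 kg.
Tool frame: the origin (TCP) lies on the centre line of the jaws, within the pads' length; the fingertips stand r.tcp_to_tips ahead of it and the grasp point (between the pads) lies 11 mm behind it (r.tcp_to_tips is the distance from the TCP to the fingertips, in m); y points along the fingers, x is the direction in which the jaws open and shut, and the axes are right-handed (so a half turn about y gives the same grasp; the last joint's range is limited). The gripper opens to 88 mm and grips with 3 to 60 N. Pads are 18 mm wide; open, the fingers measure 123 mm over their backs; the gripper's body (75 mm by 187 mm) begins 45 mm behind the grasp point.
Start: joints at [-1.241, 0.689, -0.195, 1.565, 0.157, 0.902, -0.215], TCP at [0.182, 0.598, 0.247] pointing down, gripper open.
Joint ranges: [-3.01, 3.01], [-0.46, 2.08], [-1.47, 1.51], [0.13, 2.56], [-1, 4.14], [0.04, 2.09], [-2.66, 2.66]. Speed limits (rad/s): [2.57, 2.57, 3.14, 3.14, 3.14, 3.14, 3.14].

### API

Orientations are given as a unit quaternion [x, y, z, w].
In Python, from plant import r gives the robot as it stands. The module is installed in compiled form; this text tells all that it offers.
- The arm moves only by the shell command python3 -m inch 'ROWS' [OPENING] [FORCE]. ROWS is text: rows parted by semicolons, each of 4 numbers parted by spaces: the shift along the tool's x, y, z in mm, then the turn about the tool's y in degrees. In form: x y z spin; .... A call has 1 to 10 rows; each row is the pose to reach, as a shift and turn from the pose commanded when the call began, along the tool's axes at that moment; what a row does not reach only later rows make up. A row lasts 1/10 s, in which the tool goes at most 50 mm and 8.59 degrees, less where a joint would pass 70% of its speed; a pose out of reach is approached as far as the arm can. A call with a gripper value outside its range is refused whole. OPENING is the gripper command: -1 is shut, 1 is fully open, values between are in proportion, set as the call begins (- or left out, the last holds). The fingers move at their own pace and stop on an object; FORCE is the grip in N (left out, the last holds). Time passes only in rows, so rows that repeat a pose let the fingers close. It gives the time, the measured TCP pose, the force and the opening at its end, in the units of the state.
- r.get_state(): the state, without advancing time (a new reading comes with each control period).
- r.snapshot(name): name is "scene" or "top" or "wrist"; returns a dict with "frame" (384x512x3 uint8, red, green, blue), "intrinsics" (3x3 intrinsics, pixels), "dist_coeffs" ([k1, k2, p1, p2, k3] as OpenCV has them; the pictures are not rectified), "R" (3x3) and "t" (3): a world point X has camera coordinates R X + t. Camera axes: x right, y down, z forward; pixel columns grow to the right and rows downward; lengths in m; the calibration is good to about 2 mm. A picture is of the moment at which its call begins. There is no depth.
- r.finish_job(): hands the job in, once; it reports no verdict.
Trained networks look in the newest picture that a camera, given by its name, has taken for a name from the list of things; names that differ only in an ending like _2 or _b are one class to them, and where a whole thing is asked for, a point or a joint stands for the part that bears it (a point fixed in the world has none). Each returns a list of dicts, best first, with "p" (0 to 1); they miss things now and then, are a little off and sometimes report something else, mostly with a low value. They report only what shows in the picture. A call takes as long as a camera call. They do not tell look-alikes from the thing itself.
- r.trace(camera, name): "region" (384x512 bool, what is visible of it) and "centre" ([row, column] in pixels, amid what is visible of it).
- r.tip_of(camera, name): "centre" ([row, column] in pixels: a listed point, or the origin of a listed thing).
The state is a dict: "clock": time; "q": joint angles; "qd": joint speeds; "joint_torque": joint torques, N m; "tool_pos": TCP position; "eef_rot": TCP orientation; "contact_force": force on the tool from outside, world axes, zero at the start; "moment": the same for the moment, N m; "opening": opening from 0.0 (shut) to 1.0 (fully open).
Only numpy, scipy, OpenCV 4.12 (cv2) and the standard library are available. Lean on these libraries where they do the work, as an engineer would, in place of code of your own. Each camera call takes 0.05 s, during which the arm holds its last target.

### The job

Hang the small steel cover-glass rack on the dipping arm above the blue jar: pass its wire bail over the nose of the snap hook, press it down gently through the sprung brass gate until the gate snaps shut above it, then set it down in the hook and let go so that the rack hangs upright and still from the hook. Keep the rack the right way up, do not overload the arm, and leave the jars and the red-capped bottle where they stand.

Things in the scene. Friction and masses are not known exactly. Their poses are not given: they have to be found in the camera images.
- dipper: Bench dipper, fixed: white base plate 205 x 120 x 8 mm, two rods and a screw at the back, carriage and arm reaching forward to a snap hook. Origin on the bench right below the hook's saddle (its lowest inside point); x points from the hook back to the rods, the nose points to -x, z up. The hook, 6 mm bar bent in the x-z plane (y = 0), opens upward. More than 22 N on hook or arm strains the drive.
- mouth_mid (a point): Fixed point, axes as the dipper, at x = -2 mm, 270 mm above the bench. The arm stopped at a height NOT reported: h, the height of the centre of a 5 mm bar lying in the saddle, is 250 to 290 mm. A 5 mm bar lowered here (1 to 2 mm off in x does no harm) meets the shut gate at h + 24.5 mm, swings it down, slips past its end near h + 6 mm; the gate then springs up behind it. Saddle: rigid.
- nose_mid (a point): Fixed point, axes as the dipper, at x = -11 mm, 270 mm above the bench (mid of h's range): centre line of the hook's upright front bar, which spans x = -14 to -6.5 mm, its top (nose tip) at h + 26 mm. Underside of the hook: h - 9 mm. Gate: 4 mm brass rod, level at h + 20 mm when shut, from its hinge at x = +22 mm forward to x = -6 mm, closing the mouth.
- rod_top (a point): Middle of the dipper's top bearing plate, 333 mm above the bench, 106 mm behind the saddle; plate 34 x 80 mm, carriage below it 30 x 78 mm with its front face at x = 91 mm (arm root 84 mm) and its top at h + 27 mm. The arm behind the hook is 14 mm wide, its top at h + 18 mm.
- gate (a joint): Angle of the hook's sprung gate, rad: 0 shut (level; the spring holds it shut), positive when pressed inward and down, stop at 0.95; it cannot open upward. The rack's own weight only sags it. A bar pushed down through the mouth, weight included, meets about 1 N at first, rising steadily to about 4 to 7 N, and slips past near 0.6 rad; then the resistance vanishes and the gate snaps back to 0.
- bail (a point): Middle of the top bar of the rack's rigid wire bail, on the bar's centre line, 131.5 mm above the feet; y along the bar, z up the rack. One 5 mm round steel wire: two uprights 32 mm over the outside (22 mm inside), straight up to 9 mm below this point, rounded corners; free height inside 95 mm. Grasp across the uprights about 15 mm below this point, so the hook can pass between the fingers.
- rack_centre (a point): Middle of the rack, about 67 mm above its feet, axes as bail. The rack is a loose steel basket 35 (x) x 28 (y) x 34 (z) mm holding six small cover glasses, with the tall bail above; 0.19 to 0.25 kg. It starts upright on the bench, left or right of the dipper.
- rack: The same rack, origin at the middle of its underside, z up.
- jar_blue: Glass staining jar with dark blue stain, 67 mm foot, 98 mm tall, standing on the dipper's base plate right below the hook; origin at its underside. Stays there. The hanging rack's feet end at least 12 mm above its rim.
- jar_pink: Glass staining jar with pink-orange stain, 67 x 98 mm, on the bench; origin at its underside. A bystander.
- jar_teal: Glass staining jar with pale blue-green liquid, 67 x 98 mm, on the bench; origin at its underside. A bystander.
- bottle_red_cap: White bottle with a red cap, 44 x 90 mm, on the bench on the other side from the rack; origin at its underside. A bystander.
Not all that is in view belongs to the job. Leave any orange look-alike of the rack alone.

How it is judged:
On the way:
1. the rack's bail presses the gate open from above (value of joint gate above 0.35 rad and contact force between rack and dipper above 1 N).
At the end, for the whole second after the job is handed in: The rack hangs from the hook: its bail lies in the hook below the shut gate (gate within 0.05 rad of shut, middle of the bail within 12 mm of the saddle seen from above), the rack hangs upright within 0.2 rad, carried by the hook and at rest (under 30 mm/s) (value of joint gate below 0.05 rad and horizontal distance between bail and dipper below 0.012 m and z of bail in the frame of dipper between 0.242 and 0.298 m and angle between bail's own z axis and vertical below 0.2 rad and contact force between rack and dipper above 0.5 N and linear speed of rack below 0.03 m/s); the robot touches nothing.
It fails at once if the rack, the fingers or the arm load the dipper with more than 22 N (contact force between any of rack, the fingers, the arm and dipper above 22 N).
It fails at once if the rack is tipped more than 0.6 rad (angle between bail's own z axis and vertical above 0.6 rad).
It fails at once if a jar or the red-capped bottle is moved by more than 20 mm (distance of any of jar_blue, jar_pink, jar_teal, bottle_red_cap from where it was at the start of the episode above 0.02 m).
It also fails if it takes over 58 s, if anything falls off the work surface, if the arm or the gripper's body presses on something with over 40 N, if the wrist force passes 120 N, or if a joint passes its speed limit or range.

## Working session

There is one attempt and no reset: what is moved stays moved. The work goes in short steps, Python scripts to look and compute and a shell command to move; the robot and the scene stay as the last step left them, time stands still between calls to the robot, and variables do not carry over. Pictures are saved under pics/ and viewed, and the job is handed in when it is done.

```bash
mkdir -p pics
cat > h.py <<'E'
from plant import r
import numpy as np, cv2
def snap(n,f):
    s=r.snapshot(n); cv2.imwrite('pics/'+f,s['frame'][:,:,::-1]); return s
def ray(s,rc):
    p=cv2.undistortPoints(np.array([[[rc[1],rc[0]]]],float),np.array(s['intrinsics']),np.array(s['dist_coeffs']))[0,0]
    R=np.array(s['R']);d=R.T@np.array([p[0],p[1],1]);return -R.T@np.array(s['t']),d/np.linalg.norm(d)
def atz(s,rc,z):
    o,d=ray(s,rc);return o+d*(z-o[2])/d[2]
def tri(rs):
    A=0;b=0
    for o,d in rs:
        P=np.eye(3)-np.outer(d,d);A=A+P;b=b+P@o
    x=np.linalg.solve(A,b);return x,[float(np.linalg.norm((np.eye(3)-np.outer(d,d))@(x-o))) for o,d in rs]
def proj(s,X):
    R=np.array(s['R']);q,_=cv2.projectPoints(np.array(X,float).reshape(-1,1,3),cv2.Rodrigues(R)[0],np.array(s['t'],float),np.array(s['intrinsics']),np.array(s['dist_coeffs']));return q[:,0,::-1]
E
python3 - <<'E'
from h import *
np.set_printoptions(precision=4,suppress=True)
st=r.get_state();print({k:np.round(v,3) for k,v in st.items()},r.tcp_to_tips)
S={}
for c in ['scene','top','wrist']:
    S[c]=snap(c,c+'0.png'); print(c,-np.array(S[c]['R']).T@S[c]['t'])
for n in ['dipper','mouth_mid','nose_mid','rod_top','bail','rack_centre','rack','jar_blue','jar_pink','jar_teal','bottle_red_cap']:
    for c in ['scene','top','wrist']:
        print(n,c,[(np.round(d['centre'],1).tolist(),round(d['p'],2)) for d in r.tip_of(c,n)[:3]])
E
```

```text
{'clock': np.float64(0.0), 'q': array([-1.241,  0.69 , -0.195,  1.566,  0.157,  0.902, -0.215]), 'qd': array([-0.   , -0.001, -0.   ,  0.001,  0.001,  0.   , -0.001]), 'joint_torque': array([ -0.   , -52.756,  -1.267, -15.343,  -0.053,   0.007,   0.   ]), 'tool_pos': array([0.182, 0.597, 0.246]), 'eef_rot': array([ 0.569,  0.42 , -0.421, -0.568]), 'contact_force': array([ 0.563, -0.222,  0.014]), 'moment': array([ 0.021,  0.011, -0.004]), 'opening': np.float64(0.996)} 0.008
scene [-0.4808  0.6554  0.9612]
top [0.2975 0.0735 1.2802]
wrist [0.1196 0.6164 0.3841]
dipper scene [([234.3, 258.8], 0.78)]
dipper top [([204.5, 261.8], 0.74)]
dipper wrist []
mouth_mid scene [([164.4, 256.9], 0.88)]
mouth_mid top [([187.3, 266.2], 0.92)]
mouth_mid wrist []
nose_mid scene [([165.6, 260.8], 0.63)]
nose_mid top [([183.9, 271.6], 0.67)]
nose_mid wrist []
rod_top scene [([131.4, 234.4], 0.68)]
rod_top top [([145.0, 260.2], 0.74)]
rod_top wrist []
bail scene [([286.6, 175.7], 0.79), ([238.0, 192.9], 0.78), ([271.8, 200.5], 0.66)]
bail top [([258.1, 148.7], 0.69), ([255.4, 176.7], 0.64), ([197.2, 219.
[... 198 characters left out ...]
0.55)]
rack_centre wrist []
rack scene [([304.1, 209.5], 0.83), ([269.4, 201.5], 0.72), ([320.7, 184.3], 0.71)]
rack top [([205.3, 223.8], 0.64), ([253.8, 185.8], 0.54), ([261.1, 158.9], 0.5)]
rack wrist [([286.4, 150.8], 0.89)]
jar_blue scene [([162.5, 257.6], 0.74), ([232.5, 258.7], 0.7), ([236.2, 195.3], 0.66)]
jar_blue top [([201.6, 262.8], 0.87)]
jar_blue wrist []
jar_pink scene [([193.3, 295.8], 0.74)]
jar_pink top [([176.4, 328.5], 0.83)]
jar_pink wrist []
jar_teal scene [([234.3, 195.1], 0.87)]
jar_teal top [([177.9, 213.5], 0.58)]
jar_teal wrist []
bottle_red_cap scene [([218.7, 341.6], 0.58), ([255.4, 199.0], 0.43)]
bottle_red_cap top [([224.7, 340.7], 0.5)]
bottle_red_cap wrist []
```

View pics/scene0.png

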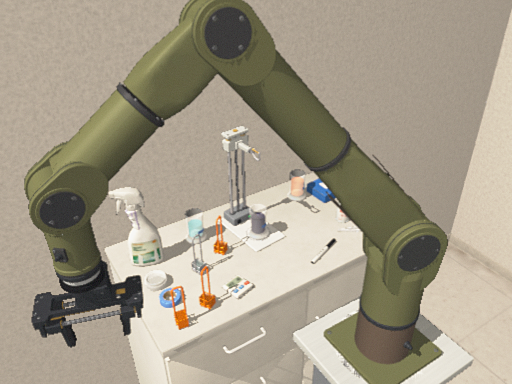

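View pics/top0.png

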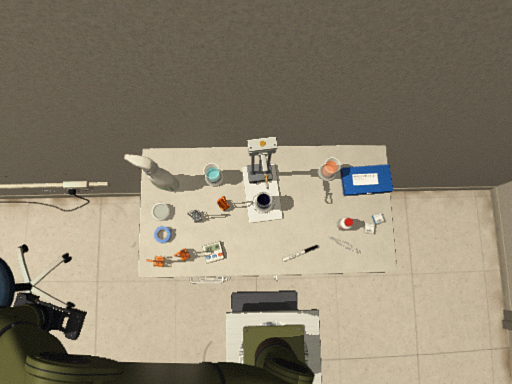

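View pics/wrist0.png

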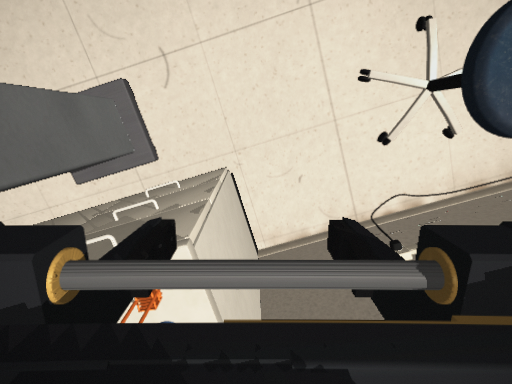

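Run:
```python
import cv2,numpy as np
a=cv2.imread('pics/scene0.png')[110:290,160:340];b=cv2.imread('pics/top0.png')[130:240,170:290]
cv2.imwrite('pics/za.png',cv2.resize(a,(600,600),interpolation=cv2.INTER_CUBIC))
cv2.imwrite('pics/zb.png',cv2.resize(b,(654,600),interpolation=cv2.INTER_CUBIC))
```

```text
(no output)
```

View pics/za.png

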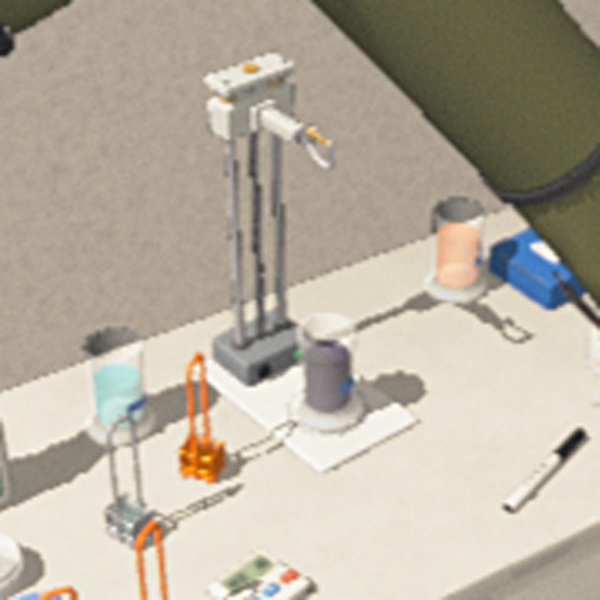

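View pics/zb.png

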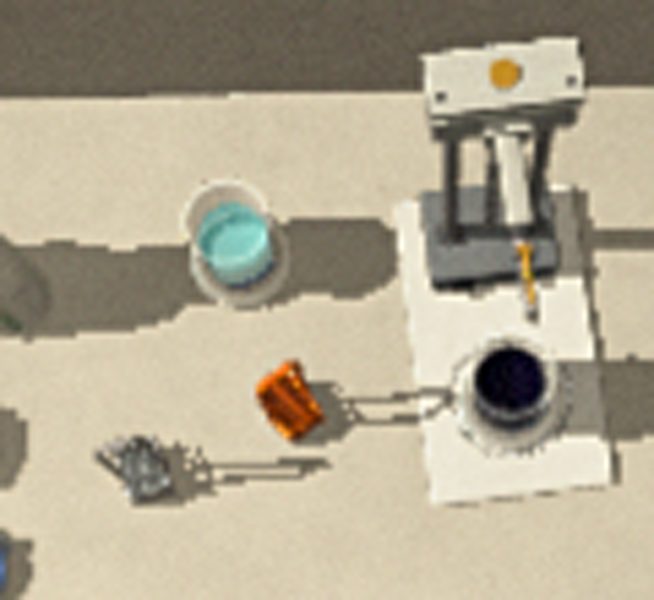

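Run:
```python
from h import *
np.set_printoptions(precision=4,suppress=True)
S={c:r.snapshot(c) for c in ['scene','top']}
def show(n,a,b):
    print(n,*tri([ray(S['scene'],a),ray(S['top'],b)]))
show('bail',(238,194),(213.4,189))
print(atz(S['scene'],(238,193.5),.1315),atz(S['top'],(213.4,189),.1315))
print('foot region',atz(S['scene'],(269.4,201.5),.0),atz(S['top'],(217,195),.02))
show('dip',(234.3,258.8),(204.5,261.8));show('mouth',(164.4,256.9),(187.3,266.2));show('nose',(165.6,260.8),(183.9,271.6));show('rod',(131.4,234.4),(145,260.2))
print(atz(S['top'],(145,260.2),.333),atz(S['scene'],(131.4,234.4),.333))
z=lambda x,y:(130+y*.1833,170+x*.1835)
for n,p in dict(FL=(435,502),FR=(610,483),BL=(398,203)).items(): print(n,atz(S['top'],z(*p),.008))
for n,p in dict(TL=(425,60),TR=(578,40),BR=(585,95),BL=(430,115)).items(): print(n,atz(S['top'],z(*p),.333))
print('nose tip z.29',atz(S['top'],z(530,313),.29))
for n in ['mouth_mid','nose_mid','rod_top','dipper','jar_blue']:
  d={c:r.tip_of(c,n) for c in S}
  for c in S:
    for q in d[c][:1]: print(n,c,np.round(q['centre'],1),atz(S[c],q['centre'],{'mouth_mid':.27,'nose_mid':.27,'rod_top':.333,'dipper':0,'jar_blue':.008}[n]))
for n in ['jar_pink','jar_teal','bottle_red_cap']:
  q=r.tip_of('top',n)
  if q: print(n,atz(S['top'],q[0]['centre'],0))
```

```text
bail [0.4723 0.2664 0.1324] [0.0003394903030899727, 0.0003394903030900233]
[0.4744 0.2674 0.1315] [0.4722 0.2662 0.1315]
foot region [0.4809 0.2504 0.    ] [0.4761 0.2638 0.02  ]
dip [0.5166 0.0281 0.0107] [0.0015569302873363398, 0.0015569302873363288]
mouth [0.5233 0.025  0.2654] [0.0006978874193234891, 0.000697887419323504]
nose [0.5353 0.0065 0.2496] [0.0015293173918152748, 0.0015293173918152808]
rod [0.6254 0.0403 0.3344] [0.0007426845201613865, 0.0007426845201611735]
[0.6263 0.0408 0.333 ] [0.6273 0.0384 0.333 ]
FL [0.4563 0.0729 0.008 ]
FR [ 0.4664 -0.0405  0.008 ]
BL [0.656  0.0937 0.008 ]
TL [0.6384 0.0739 0.333 ]
TR [ 0.6477 -0.0032  0.333 ]
BR [ 0.6187 -0.0058  0.333 ]
BL [0.6095 0.0719 0.333 ]
nose tip z.29 [0.5172 0.0227 0.29  ]
mouth_mid scene [161.9 259.3] [0.5254 0.0161 0.27  ]
mouth_mid top [187.6 265.5] [0.521  0.0267 0.27  ]
nose_mid scene [164.5 258.7] [0.5137 0.0257 0.27  ]
nose_mid top [187.3 270.2] [0.5217 0.0133 0.27  ]
rod_top scene [129.3 235.8] [0.6372 0.0278 0.333 ]
rod_top top [145.7 262. ] [0.6242 0.036  0.333 ]
dipper scene [237.2 259.9] [0.5124 0.0249 0.    ]
dipper top [203.6 260.7] [0.5227 0.0329 0.    ]
jar_blue scene [232.7 261.2] [0.521  0.0143 0.008 ]
jar_blue top [202.7 262.9] [0.5244 0.0252 0.008 ]
jar_pink [ 0.6283 -0.2137  0.    ]
jar_teal [0.6203 0.2055 0.    ]
bottle_red_cap [ 0.4487 -0.249   0.    ]
```

```bash
cat >> h.py <<'E'
from scipy.spatial.transform import Rotation as Ro
def toolR(): return Ro.from_quat(r.get_state()['eef_rot']).as_matrix()
def inch(dw):  # world delta m -> tool mm
    return np.round(toolR().T@np.array(dw)*1000,1)
E
python3 - <<'E'
from h import *
np.set_printoptions(precision=4,suppress=True)
print(toolR()); s=r.snapshot('wrist');p=r.get_state()['tool_pos'];print(toolR().T@(-s['R'].T@s['t']-p), s['R']@toolR(), s['intrinsics'],s['dist_coeffs'])
print(inch(np.array([.44,.30,.30])-p))
E
```

```text
[[ 0.2914  0.     -0.9566]
 [ 0.9566  0.0001  0.2914]
 [ 0.0001 -1.      0.    ]]
[-0.0002 -0.1381  0.0653] [[ 1.      0.0008 -0.0002]
 [-0.     -0.2543 -0.9671]
 [-0.0009  0.9671 -0.2543]] [[271.5982   0.     251.4914]
 [  0.     271.5982 189.1897]
 [  0.       0.       1.    ]] [0.0213 0.     0.     0.     0.    ]
[-209.8  -53.3 -333.5]
```

Run:
```python
from h import *
p=r.get_state()['tool_pos'];print(inch(np.array([.472,.262,.26])-p))
```

```text
[-236.8  -13.3 -375.2]
```

```bash
python3 -m inch '-24 -2 -38 0; -48 -3 -76 0; -72 -4 -114 0; -96 -6 -152 0; -120 -7 -190 0; -144 -8 -228 0; -168 -10 -266 0; -192 -11 -304 0; -216 -12 -342 0; -237 -13 -375 0' ; python3 -m inch '0 0 0 0; 0 0 0 0'
python3 - <<'E'
from h import *
print(r.get_state()['clock'],r.get_state()['tool_pos'])
snap('wrist','w1.png');print(r.tip_of('wrist','bail'),r.tip_of('wrist','rack'))
E
```

```text
clock: 3.6
tool_pos: [0.4734, 0.2596, 0.2599]
eef_rot: [0.569, 0.421, -0.42, -0.568]
contact_force: [0.6, 0.9, -0.5]
opening: 1.0
clock: 3.8
tool_pos: [0.4723, 0.2612, 0.2597]
eef_rot: [-0.569, -0.42, 0.42, 0.569]
contact_force: [0.3, 0.6, -0.1]
opening: 0.999
3.8 [0.47232376 0.2611823  0.25973616]
[{'centre': [41.7, 250.5], 'p': 0.92}, {'centre': [192.8, 253.5], 'p': 0.62}, {'centre': [251.5, 179.8], 'p': 0.62}, {'centre': [167.7, 253.0], 'p': 0.19}] [{'centre': [28.4, 310.2], 'p': 0.9}, {'centre': [67.6, 248.6], 'p': 0.86}, {'centre': [211.1, 196.4], 'p': 0.62}]
```

View pics/w1.png

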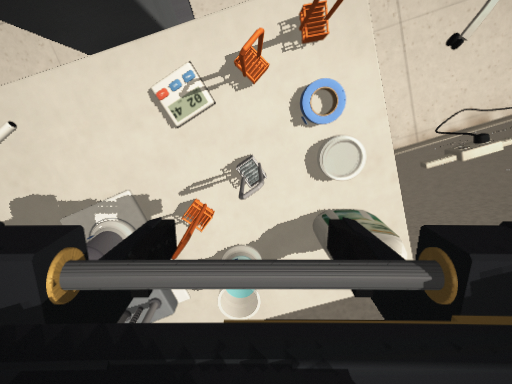

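Run:
```python
import cv2,numpy as np
a=cv2.imread('pics/w1.png')[140:220,170:290]
cv2.imwrite('pics/zw1.png',cv2.resize(a,(780,520),interpolation=cv2.INTER_CUBIC))
```

```text
(no output)
```

View pics/zw1.png

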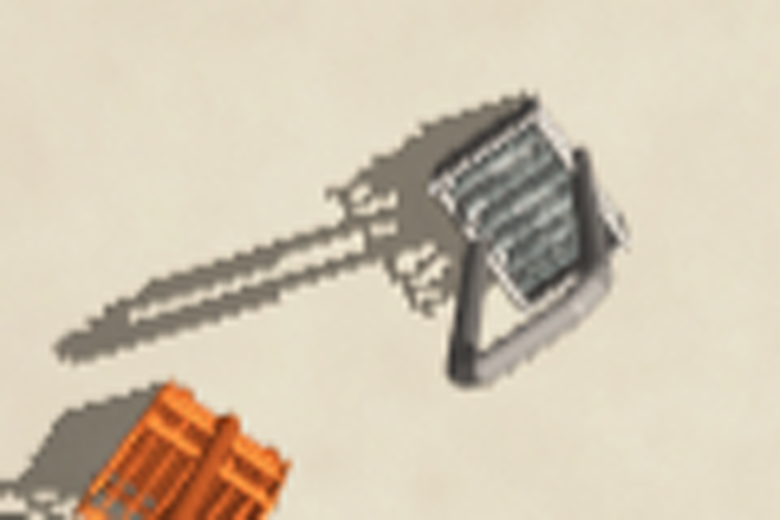

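Run:
```python
from h import *
np.set_printoptions(precision=4,suppress=True)
s=r.snapshot('wrist');z=lambda x,y:(140+y/6.5,170+x/6.5)
a=atz(s,z(464,366),.1315);b=atz(s,z(598,278),.1315);d=b-a;m=(a+b)/2
print(a,b,np.linalg.norm(d),'yaw',np.degrees(np.arctan2(d[1],d[0])),m)
f=[atz(s,z(*q),.034) for q in [(437,187),(538,100),(625,235),(525,303)]];print(np.array(f))
R=toolR();p=r.get_state()['tool_pos']
print(R.T@(m-p)*1000,np.degrees(np.arctan2(R[1,0],R[0,0])))
```

```text
[0.4793 0.2498 0.1315] [0.4717 0.2739 0.1315] 0.025279333971312927 yaw 107.39000661821531 [0.4755 0.2618 0.1315]
[[0.4665 0.2442 0.034 ]
 [0.4551 0.2696 0.034 ]
 [0.4877 0.279  0.034 ]
 [0.4957 0.2546 0.034 ]]
[ -0.2829 128.2853  -5.1238] 73.23016738389302
```

```bash
python3 -m inch '0 5 -2 -8; 0 15 -4 -16; 0 30 -5 -24; 0 45 -5 -32; 0 50 -5 -34.2; 0 50 -5 -34.2; 0 50 -5 -34.2; 0 50 -5 -34.2' 0.15
python3 - <<'E'
from h import *
s=snap('wrist','w2.png');print(r.get_state()['tool_pos'],toolR()[:,0])
a=s['frame'][80:260,160:340,::-1];cv2.imwrite('pics/zw2.png',cv2.resize(a,(600,600),interpolation=cv2.INTER_CUBIC))
E
```

```text
clock: 4.8
tool_pos: [0.4768, 0.261, 0.2105]
eef_rot: [0.42, 0.57, -0.569, -0.419]
contact_force: [0.4, 0.8, -0.1]
opening: 0.576
[0.47683365 0.26088183 0.21043948] [-2.95882436e-01  9.55224329e-01  2.56553209e-04]
```

View pics/zw2.png

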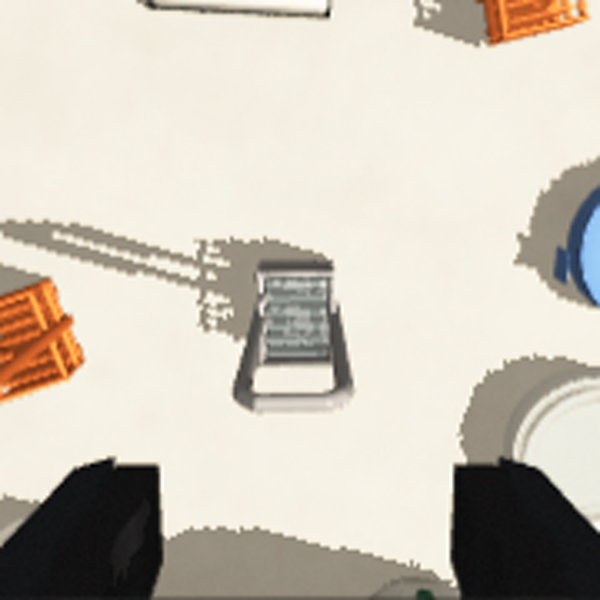

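View pics/w2.png

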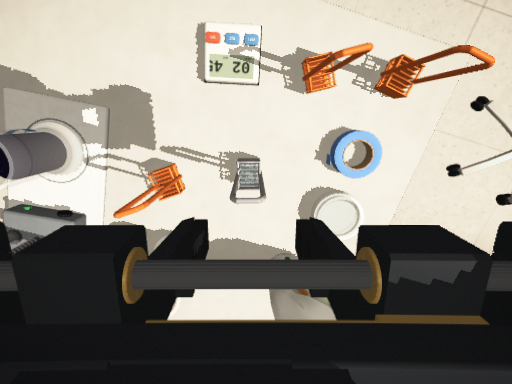

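Run:
```python
from h import *
np.set_printoptions(precision=4,suppress=True)
s=r.snapshot('wrist');z=lambda x,y:(80+y*.3,160+x*.3)
a,b=atz(s,z(242,403),.1325),atz(s,z(348,400),.1325);m=(a+b)/2
print(a,b,np.linalg.norm(a-b),m,toolR().T@(m-r.get_state()['tool_pos'])*1000)
m=atz(s,r.tip_of('wrist','bail')[0]['centre'],.1315);print(r.tip_of('wrist','bail')[0],m)
```

```text
[0.483  0.2462 0.1325] [0.4744 0.2712 0.1325] 0.02645374863950246 [0.4787 0.2587 0.1325] [-2.6078 77.9003 -1.0704]
{'centre': [48.1, 354.6], 'p': 0.91} [0.3465 0.2982 0.1315]
```

```bash
python3 -m inch '-2.5 20 -1 0; -2.5 45 -1 0; -2.5 70 -1 0; -2.5 90 -1 0; -2.5 103 -1 0; -2.5 103 -1 0; -2.5 103 -1 0'
python3 - <<'E'
from h import *
s=snap('wrist','w3.png');print(r.get_state()['tool_pos'],r.get_state()['contact_force'])
E
```

```text
clock: 5.7
tool_pos: [0.4786, 0.2586, 0.1072]
eef_rot: [0.419, 0.57, -0.569, -0.419]
contact_force: [0.4, 0.1, 0.0]
opening: 0.574
[0.47882045 0.25876583 0.10755362] [-0.04525752 -0.63807561  0.96447056]
```

View pics/w3.png

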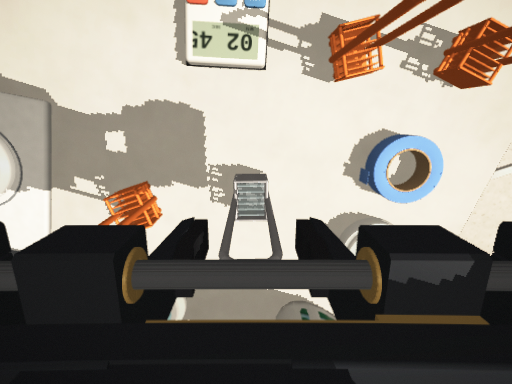

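Bail is centred between the fingers (uprights at columns ~228 and ~277, fingers at ~205 and ~297). Close.

```bash
python3 -m inch '0 0 0 0; 0 0 0 0; 0 0 0 0; 0 0 0 0; 0 0 0 0' -1 25;  python3 -m inch '0 -5 0 0; 0 -20 0 0; 0 -40 0 0; 0 -40 0 0'
python3 - <<'E'
from h import *
s=snap('wrist','w4.png');snap('scene','s4.png');print(r.get_state()['tool_pos'],r.get_state()['contact_force'],r.get_state()['moment'])
E
```

```text
clock: 6.25
tool_pos: [0.4787, 0.2585, 0.1073]
eef_rot: [0.42, 0.57, -0.569, -0.419]
contact_force: [0.0, -0.7, 5.1]
opening: 0.351
clock: 6.65
tool_pos: [0.4791, 0.2591, 0.1484]
eef_rot: [0.42, 0.571, -0.568, -0.419]
contact_force: [0.2, 0.2, -2.0]
opening: 0.348
[0.47813189 0.25812283 0.14644435] [ 0.59343972 -0.08139083 -1.93001122] [0.06726289 0.00738822 0.02493519]
```

View pics/w4.png

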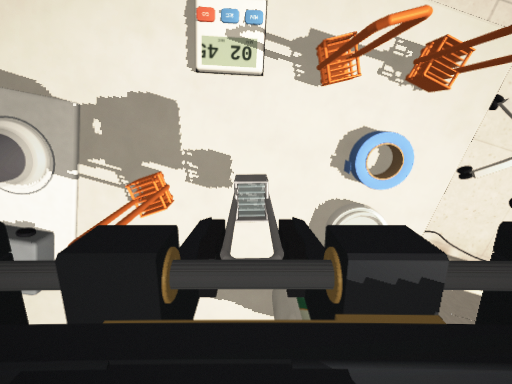

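View pics/s4.png

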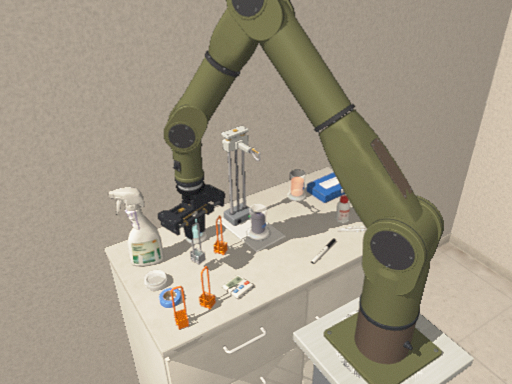

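Run:
```python
from h import *
print(np.round(r.get_state()['q'],2)); p=r.get_state()['tool_pos']
print(inch(np.array([.515,.15,.36])-p))
```

```text
[-0.38  0.74 -0.34  1.9   0.43  0.57  0.87]
[-114.2 -213.6   -3.1]
```

```bash
python3 -m inch '0 -30 0 -6; -5 -65 0 -13; -15 -100 0 -20; -30 -140 0 -28; -50 -180 0 -36; -70 -205 0 -44; -90 -213 0 -51; -105 -213 0 -58; -114 -213 -3 -66; -114 -213 -3 -72'; python3 -m inch '0 0 0 0; 0 0 0 0; 0 0 0 0'
python3 - <<'E'
from h import *
s=snap('wrist','w5.png');st=r.get_state();print(st['tool_pos'],st['contact_force'],np.round(st['q'],2),toolR())
np.savez('v5.npz',**{k:s[k] for k in s})
for n in ['dipper','mouth_mid','nose_mid','rod_top','bail']: print(n,r.tip_of('wrist',n)[:2])
E
```

```text
clock: 7.75
tool_pos: [0.5155, 0.1477, 0.3579]
eef_rot: [-0.003, -0.706, 0.708, 0.005]
contact_force: [-0.2, 0.7, -1.9]
opening: 0.349
clock: 8.05
tool_pos: [0.5146, 0.1505, 0.3592]
eef_rot: [-0.005, -0.707, 0.707, 0.005]
contact_force: [-0.7, 0.7, -1.4]
opening: 0.347
[0.51467778 0.15058422 0.35938835] [ 0.00618057 -0.68785539 -2.45324417] [ 0.15  0.55 -0.87  1.65  0.45  1.16  2.29] [[-9.99906160e-01 -5.59187095e-04 -1.36878897e-02]
 [ 1.36880192e-02 -2.28516277e-04 -9.99906289e-01]
 [ 5.56006787e-04 -9.99999818e-01  2.36148997e-04]]
dipper []
mouth_mid [{'centre': [31.4, 236.0], 'p': 0.9}]
nose_mid [{'centre': [28.8, 249.1], 'p': 0.95}]
rod_top [{'centre': [15.2, 27.4], 'p': 0.77}, {'centre': [28.7, 238.5], 'p': 0.22}]
bail [{'centre': [174.4, 249.7], 'p': 0.71}, {'centre': [265.4, 253.6], 'p': 0.62}]
```

View pics/w5.png

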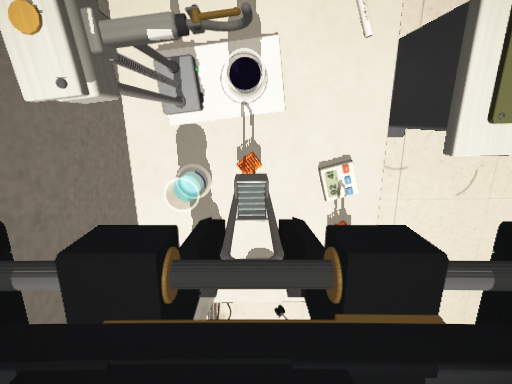

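```bash
python3 -m inch '0 0 25 0; 0 0 50 0; 0 0 50 0; 0 0 50 0; 0 0 50 0'
python3 - <<'E'
from h import *
np.set_printoptions(precision=4,suppress=True)
s=snap('wrist','w6.png');st=r.get_state();print(st['tool_pos'])
np.savez('v6.npz',**{k:s[k] for k in s})
v=np.load('v5.npz')
T={}
for n,c in dict(mouth_mid=(31.4,236),nose_mid=(28.8,249.1),rod_top=(15.2,27.4)).items():
    q=r.tip_of('wrist',n)
    if q: print(n,q[0],*tri([ray(v,c),ray(s,q[0]['centre'])]))
a=v['frame'][0:60,70:280,::-1];cv2.imwrite('pics/z5.png',cv2.resize(a,(784,224),interpolation=cv2.INTER_CUBIC))
E
```

```text
clock: 8.85
tool_pos: [0.5142, 0.1015, 0.36]
eef_rot: [0.004, 0.708, -0.707, -0.004]
contact_force: [-0.1, -0.5, -2.4]
opening: 0.351
[0.5142 0.1016 0.36  ]
mouth_mid {'centre': [97.9, 239.5], 'p': 0.9} [0.5237 0.0204 0.2602] [0.0007436513806359298, 0.0007436513806358786]
nose_mid {'centre': [98.2, 250.1], 'p': 0.81} [0.5141 0.0213 0.2693] [3.57249004947421e-05, 3.572490049467843e-05]
rod_top {'centre': [112.2, 50.4], 'p': 0.77} [0.6301 0.0322 0.3326] [0.0004085943083464335, 0.0004085943083463537]
```

View pics/w6.png

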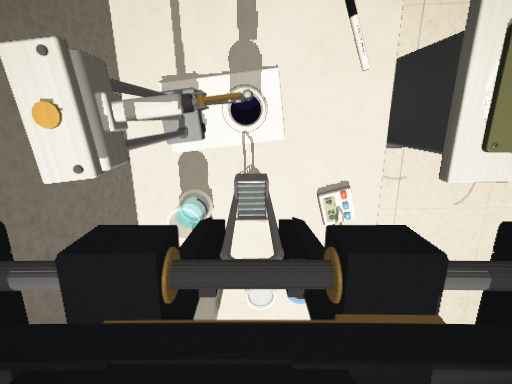

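View pics/z5.png

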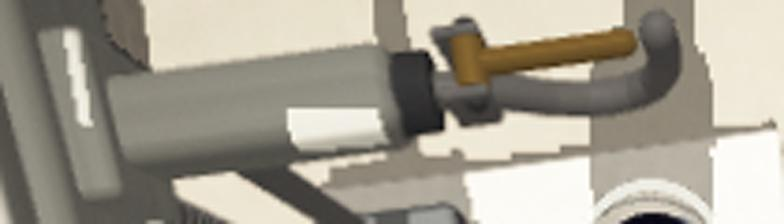

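Run:
```python
import cv2
a=cv2.imread('pics/w6.png')
cv2.imwrite('pics/z6.png',cv2.resize(a[75:130,155:265],(770,385),interpolation=cv2.INTER_CUBIC))
cv2.imwrite('pics/z6b.png',cv2.resize(a[30:190,0:120],(600,800),interpolation=cv2.INTER_CUBIC)[:600])
a=cv2.imread('pics/w5.png')
cv2.imwrite('pics/z5.png',cv2.resize(a[0:45,155:265],(770,315),interpolation=cv2.INTER_CUBIC))
```

```text
(no output)
```

View pics/z6.png

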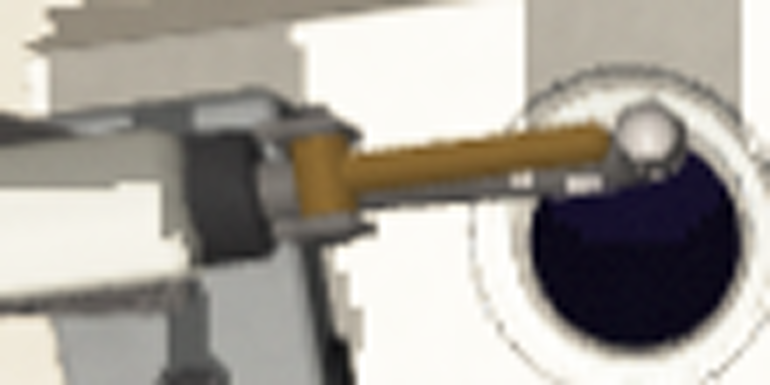

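View pics/z5.png

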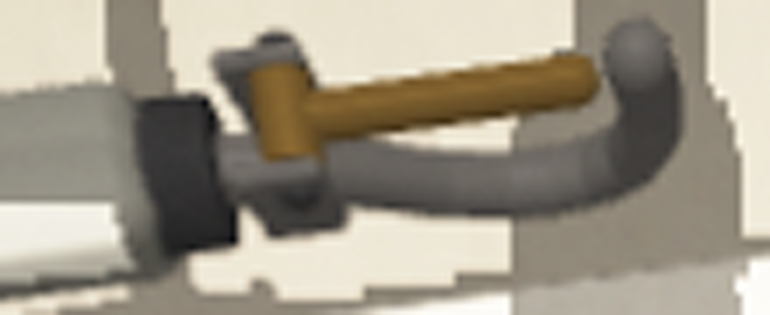

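Run:
```python
from h import *
np.set_printoptions(precision=4,suppress=True)
a=np.load('v5.npz');b=np.load('v6.npz')
za=lambda x,y:(y/7-.43,155+x/7-.43);zb=lambda x,y:(75+y/7-.43,155+x/7-.43)
P={}
for n,(p,q) in dict(nose=((638,48),(649,137)),gend=((592,79),(605,143)),hinge=((288,112),(322,175)),gate2=((320,113),(350,172))).items():
    P[n],e=tri([ray(a,za(*p)),ray(b,zb(*q))]);print(n,P[n],np.round(e,4))
d=P['hinge']-P['gend'];print(np.degrees(np.arctan2(d[1],d[0])),np.linalg.norm(d))
rod=np.array([.6301,.0322]);d=rod-P['nose'][:2];print(np.degrees(np.arctan2(d[1],d[0])),np.linalg.norm(d))
# rod_top tip bolt
```

```text
nose [0.5158 0.0215 0.3121] [0.0001 0.0001]
gend [0.5201 0.0215 0.3053] [0. 0.]
hinge [0.547  0.0242 0.3067] [0.0001 0.0001]
gate2 [0.5444 0.0239 0.3054] [0.0002 0.0002]
5.754261764309986 0.027067658716368695
5.338627628966143 0.11478531205825573
```

```bash
python3 -m inch '30 0 0 8; 60 0 0 16; 70 0 0 24; 70 0 20 32; 70 0 45 40; 70 5 70 48; 70 20 87 56; 70 40 87 64; 70 55 87 72; 70 60 87 80'; python3 -m inch '0 0 0 3.7; 0 0 0 3.7; 0 0 0 3.7'
python3 - <<'E'
from h import *
np.set_printoptions(precision=4,suppress=True)
s=snap('wrist','w7.png');snap('scene','s7.png');st=r.get_state();R=toolR();print(st['clock'],st['tool_pos'],st['contact_force'],np.degrees(np.arctan2(R[1,0],R[0,0])),np.round(st['q'],2))
a=s['frame'][130:270,180:320,::-1];cv2.imwrite('pics/z7.png',cv2.resize(a,(600,600),interpolation=cv2.INTER_CUBIC))
E
```

```text
clock: 10.05
tool_pos: [0.4424, 0.0145, 0.2985]
eef_rot: [-0.459, -0.537, 0.538, 0.46]
contact_force: [-1.2, -0.2, -1.5]
opening: 0.348
clock: 10.35
tool_pos: [0.4434, 0.0148, 0.2999]
eef_rot: [0.475, 0.524, -0.524, -0.474]
contact_force: [-0.5, -0.0, -0.7]
opening: 0.349
10.45 [0.4434 0.0145 0.2999] [ 0.0622 -0.1948 -2.9105] 95.64903697206026 [ 0.2   0.4  -0.48  2.    0.26  0.79  1.24]
```

View pics/w7.png

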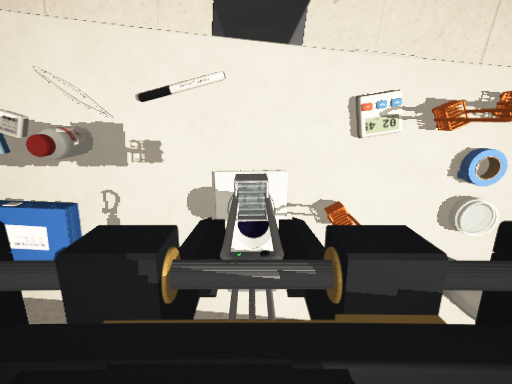

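View pics/z7.png

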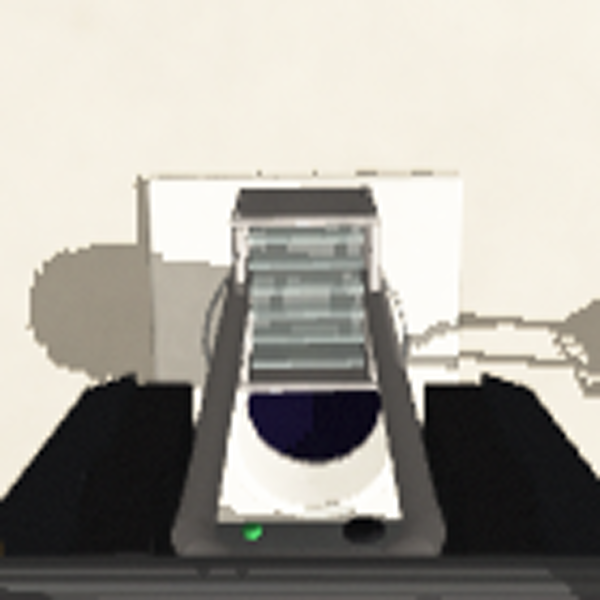

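View pics/s7.png

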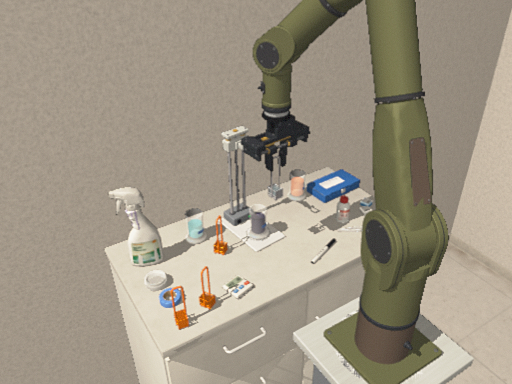

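Run:
```python
from h import *
np.set_printoptions(precision=1,suppress=True)
s=r.snapshot('wrist');R=toolR();p=r.get_state()['tool_pos']
def tl(x,y,dz):
    X=atz(s,(130+(y+.5)*.23333-.5,180+(x+.5)*.23333-.5),p[2]+dz);return R.T@(X-p)*1000
print('bar edge',tl(308,522,.024),'ends',tl(178,540,.024),tl(440,540,.024))
for q in [(238,217),(377,217),(248,385),(373,385)]: print(tl(*q,.024-.0975))
print('plate LED etc; nose proj')
for z in (.26,.312): print(proj(s,[.5158,.0215,z]))
```

```text
bar edge [ -0.1 -24.    5.6] ends [-14.2 -24.    3.5] [ 14.1 -24.    3.5]
[-13.2  73.5  17.1]
[12.7 73.5 17.1]
[-11.8  73.5 -16.2]
[ 12.4  73.5 -16.2]
plate LED etc; nose proj
[[305.4 251.6]]
[[366.5 251.6]]
```

```bash
python3 -m inch '0 8 -15 0; 0 18 -30 0; 0 22 -45 0; 0 22 -45 0; 0 22 -45 0; 0 22 -45 0'
python3 - <<'E'
from h import *
np.set_printoptions(precision=4,suppress=True)
s=snap('wrist','w8.png');st=r.get_state();R=toolR();print(st['clock'],st['tool_pos'],st['contact_force'])
a=s['frame'][200:270,200:300,::-1];cv2.imwrite('pics/z8.png',cv2.resize(a,(800,560),interpolation=cv2.INTER_CUBIC))
E
```

```text
clock: 11.1
tool_pos: [0.4871, 0.0185, 0.2779]
eef_rot: [-0.475, -0.524, 0.524, 0.475]
contact_force: [-0.4, -0.4, -3.0]
opening: 0.353
11.15 [0.4872 0.0185 0.278 ] [-0.0076 -0.0871 -2.0394]
```

View pics/z8.png

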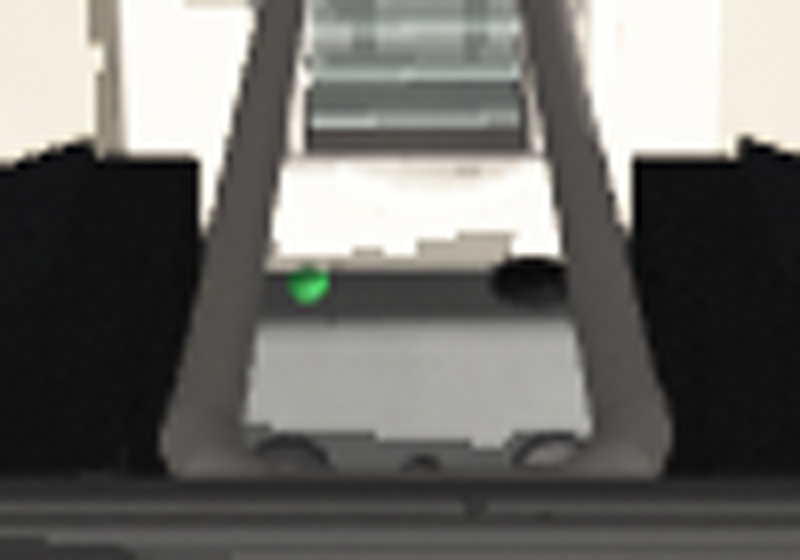

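```bash
python3 -m inch '0 0 -8 0; 0 0 -16 0; 0 0 -16 0; 0 0 -16 0; 0 0 -16 0' | egrep 'pos|force'; for i in 1 2; do python3 -m inch '0 0 -1 0; 0 0 -1 0; 0 0 -1 0' | egrep 'pos|force'; done
```

```text
tool_pos: [0.5037, 0.0202, 0.2776]
contact_force: [-0.2, 0.3, -2.5]
tool_pos: [0.5048, 0.0202, 0.2777]
contact_force: [0.2, -0.4, -2.0]
tool_pos: [0.5059, 0.0204, 0.2777]
contact_force: [-0.5, -0.2, -2.5]
```

```bash
python3 -m inch '0 0 -1 0; 0 0 -1 0; 0 0 -1 0' | egrep 'pos|force'; python3 -m inch '0 0 -1 0; 0 0 -1 0; 0 0 -1 0' | egrep 'pos|force';python3 -m inch '0 0 -1 0; 0 0 -1 0; 0 0 -1 0' | egrep 'pos|force'
```

```text
tool_pos: [0.5069, 0.0205, 0.2777]
contact_force: [1.2, -0.5, -1.1]
tool_pos: [0.5079, 0.0206, 0.2777]
contact_force: [0.0, 0.2, -1.3]
tool_pos: [0.5089, 0.0207, 0.2777]
contact_force: [0.2, -0.1, -0.9]
```

```bash
for i in 1 2 3; do python3 -m inch '0 0 -1 0; 0 0 -1 0; 0 0 -1 0' | egrep 'pos|force';  python3 -c "
from h import *
st=r.get_state();print(np.round(st['contact_force'],1),np.round(st['moment'],3))"; done
```

```text
tool_pos: [0.5098, 0.0207, 0.2777]
contact_force: [-0.1, -0.8, -1.9]
[-0.1 -0.8 -1.9] [0.036 0.012 0.021]
tool_pos: [0.5104, 0.0208, 0.2776]
contact_force: [-1.3, -0.1, -1.1]
[-1.3 -0.1 -1.1] [ 0.024  0.388 -0.027]
tool_pos: [0.5111, 0.0208, 0.2775]
contact_force: [-4.6, 0.2, -1.0]
[-4.6  0.2 -1. ] [-0.027  0.833  0.012]
```

```bash
python3 -m inch '0 0 3 0; 0 -10 4 0; 0 -21 4 0; 0 -21 4 0; 0 -21 -4 0; 0 -21 -12 0; 0 -21 -12 0; 0 -21 -12 0; 0 -21 -12 0'
python3 - <<'E'
from h import *
np.set_printoptions(precision=4,suppress=True)
s=snap('wrist','w9.png');t=snap('scene','s9.png');st=r.get_state();print(st['clock'],st['tool_pos'],st['contact_force'],st['moment'])
a=s['frame'][170:270,190:310,::-1];a=cv2.resize(a,(600,500),interpolation=cv2.INTER_CUBIC);cv2.imwrite('pics/z9.png',a)
b=t['frame'][110:210,230:330,::-1];cv2.imwrite('pics/zs9.png',cv2.resize(b,(600,600),interpolation=cv2.INTER_CUBIC))
E
```

```text
clock: 14.95
tool_pos: [0.5235, 0.0221, 0.2984]
eef_rot: [-0.475, -0.523, 0.524, 0.475]
contact_force: [-0.1, 0.1, -1.1]
opening: 0.349
15.05 [0.5235 0.0221 0.2985] [ 0.3249  0.6842 -1.9836] [ 0.0286  0.0204 -0.0081]
```

View pics/z9.png

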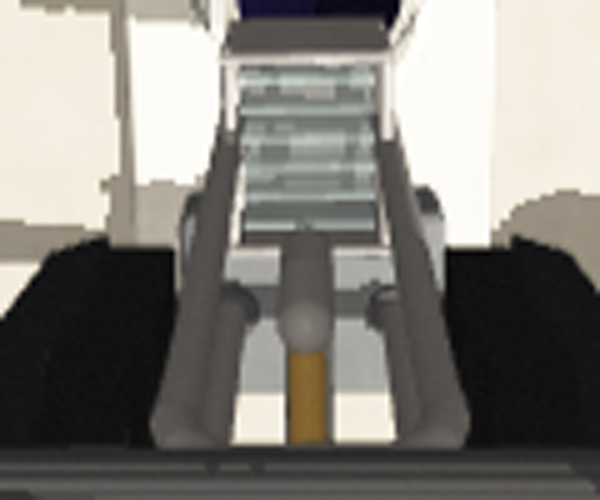

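View pics/zs9.png

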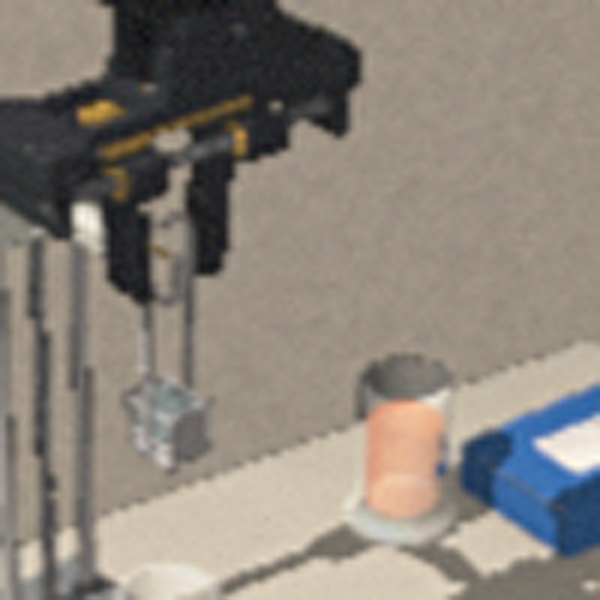

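Run:
```python
from h import *
np.set_printoptions(precision=1,suppress=True)
s=r.snapshot('wrist');R=toolR();p=r.get_state()['tool_pos']
for z in (.306,.309,.312):print(R.T@(atz(s,(170+320/5-.4,190+308/5-.4),z)-p)*1000)
print(R.T@(atz(s,(170+425/5-.4,190+308/5-.4),p[2]+.024)-p)*1000)
```

```text
[-0.4 -7.4  7.2]
[ -0.4 -10.4   8.5]
[ -0.4 -13.4   9.9]
[ -0.4 -24.    4.1]
```

```bash
python3 -m inch '0 4 0 0; 0 8 0 0; 0 8 0 0; 0 8 0 0' | egrep 'pos|force'; for i in 1 2 3 4; do python3 -m inch '0 1.5 0 0; 0 1.5 0 0' | egrep 'pos|force';done
```

```text
tool_pos: [0.5237, 0.0221, 0.2905]
contact_force: [0.3, 0.6, -1.8]
tool_pos: [0.5237, 0.0221, 0.2891]
contact_force: [-0.2, -0.8, -2.3]
tool_pos: [0.5237, 0.0221, 0.2876]
contact_force: [0.9, -0.1, -2.1]
tool_pos: [0.5237, 0.0221, 0.286]
contact_force: [-0.1, 0.1, -2.2]
tool_pos: [0.5238, 0.0221, 0.2846]
contact_force: [0.1, -0.3, -1.5]
```

```bash
for i in 1 2 3 4; do python3 -m inch '0 1.5 0 0; 0 1.5 0 0' | egrep 'pos|force';done
```

```text
tool_pos: [0.5238, 0.0221, 0.2832]
contact_force: [-0.7, 1.0, -0.4]
tool_pos: [0.5239, 0.0221, 0.2817]
contact_force: [-1.7, -0.7, -0.4]
tool_pos: [0.5239, 0.0221, 0.2802]
contact_force: [0.0, -0.7, -0.5]
tool_pos: [0.5239, 0.0222, 0.2787]
contact_force: [0.7, -0.3, 1.7]
```

```bash
for i in 1 2 3 4; do python3 -m inch '0 1.5 0 0; 0 1.5 0 0' | egrep 'pos|force';done
```

```text
tool_pos: [0.5239, 0.0222, 0.2772]
contact_force: [0.2, 0.6, 1.3]
tool_pos: [0.5237, 0.0222, 0.2756]
contact_force: [-0.0, -0.4, 2.9]
tool_pos: [0.5236, 0.0221, 0.2741]
contact_force: [-1.5, 0.1, 3.4]
tool_pos: [0.5235, 0.0221, 0.2725]
contact_force: [-1.2, -0.1, 2.6]
```

```bash
for i in 1 2 3; do python3 -m inch '0 1.5 0 0; 0 1.5 0 0' | egrep 'pos|force';done
```

```text
tool_pos: [0.5233, 0.022, 0.2709]
contact_force: [-2.7, -0.4, 2.8]
tool_pos: [0.5231, 0.0219, 0.2693]
contact_force: [-2.6, -0.7, 3.0]
tool_pos: [0.5229, 0.0219, 0.2677]
contact_force: [-4.8, -0.6, 2.1]
```

```bash
for i in 1 2; do python3 -m inch '0 1 0 0; 0 1 0 0' | egrep 'pos|force';done
```

```text
tool_pos: [0.5236, 0.022, 0.2666]
contact_force: [-0.3, 0.2, -2.2]
tool_pos: [0.5245, 0.0222, 0.266]
contact_force: [0.6, -0.5, -2.4]
```

```bash
python3 -m inch '0 1.5 0 0; 0 3 0 0; 0 3 0 0' | egrep 'pos|force'; for i in 1 2 3 ; do python3 -m inch '0 1 0 0; 0 1 0 0' | egrep 'pos|force';done
```

```text
tool_pos: [0.5238, 0.0221, 0.2629]
contact_force: [0.1, -0.1, -1.6]
tool_pos: [0.5238, 0.0221, 0.2621]
contact_force: [0.2, 0.1, -1.7]
tool_pos: [0.5238, 0.0221, 0.2611]
contact_force: [0.7, 0.1, -1.6]
tool_pos: [0.524, 0.0221, 0.2603]
contact_force: [0.2, -0.1, -0.8]
```

```bash
python3 -m inch '0 0.7 0 0; 0 0.7 0 0' | egrep 'pos|force';  python3 - <<'E'
from h import *
s=snap('wrist','w10.png');st=r.get_state();print(st['clock'],st['tool_pos'],st['contact_force'],st['moment'])
a=s['frame'][170:270,190:310,::-1];a=cv2.resize(a,(600,500),interpolation=cv2.INTER_CUBIC);cv2.imwrite('pics/z10.png',a)
E
```

```text
tool_pos: [0.5243, 0.0222, 0.26]
contact_force: [-0.1, -0.5, 3.1]
20.05 [0.52427764 0.02220409 0.25995968] [0.47718707 0.16801635 3.08054651] [ 0.00630659 -0.02237833  0.04320304]
```

View pics/z10.png

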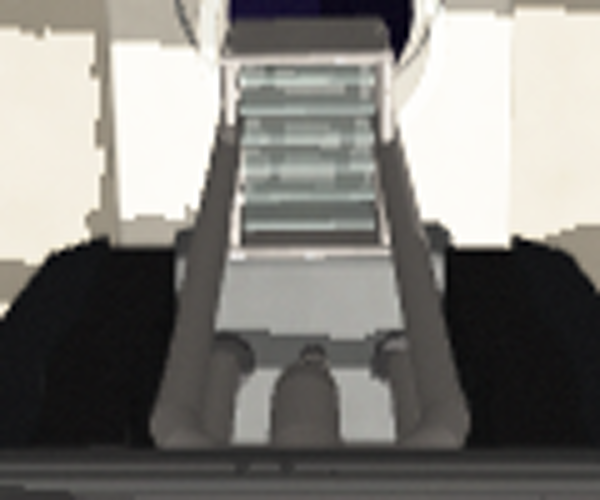

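```bash
python3 -m inch '0 -0.5 0 0; 0 -0.5 0 0; 0 -0.5 0 0' | egrep 'pos|force'; python3 -m inch '0 0 0 0; 0 0 0 0; 0 0 0 0; 0 0 0 0; 0 0 0 0; 0 0 0 0' 0.3;  python3 - <<'E'
from h import *
s=snap('wrist','w11.png');t=snap('scene','s11.png');st=r.get_state();print(st['contact_force'])
a=s['frame'][150:270,170:330,::-1];a=cv2.resize(a,(800,600),interpolation=cv2.INTER_CUBIC);cv2.imwrite('pics/z11.png',a)
E
```

```text
tool_pos: [0.524, 0.0222, 0.2601]
contact_force: [0.5, -0.4, -0.8]
clock: 20.95
tool_pos: [0.5238, 0.0221, 0.26]
eef_rot: [0.475, 0.524, -0.524, -0.475]
contact_force: [-0.1, -0.5, 0.6]
opening: 0.655
[ 0.56121407  0.20027832 -0.16067641]
```

View pics/z11.png

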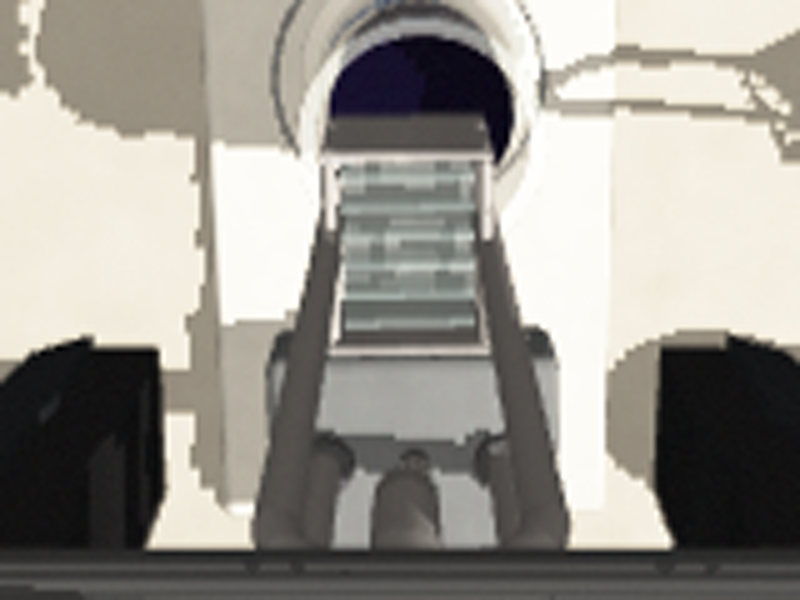

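Released; the rack hangs straight with both fingers clear on either side. Lift straight up.

```bash
python3 -m inch '0 -5 0 0; 0 -15 0 0; 0 -30 0 0; 0 -50 0 0; 0 -75 0 0; 0 -100 10 0; 0 -110 30 0; 0 -110 60 0; 0 -110 80 0; 0 -110 80 0'; python3 -m inch '0 0 0 0; 0 0 0 0; 0 0 0 0; 0 0 0 0';  python3 - <<'E'
from h import *
t=snap('scene','s12.png');u=snap('top','t12.png')
b=t['frame'][110:250,190:330,::-1];cv2.imwrite('pics/zs12.png',cv2.resize(b,(600,600),interpolation=cv2.INTER_CUBIC))
w=snap('wrist','w12.png')
E
```

```text
clock: 22.05
tool_pos: [0.442, 0.014, 0.371]
eef_rot: [-0.475, -0.523, 0.524, 0.475]
contact_force: [-0.1, -0.8, 0.7]
opening: 0.649
clock: 22.45
tool_pos: [0.4447, 0.0145, 0.3698]
eef_rot: [0.475, 0.524, -0.524, -0.475]
contact_force: [0.5, -0.4, 0.6]
opening: 0.646
```

View pics/zs12.png

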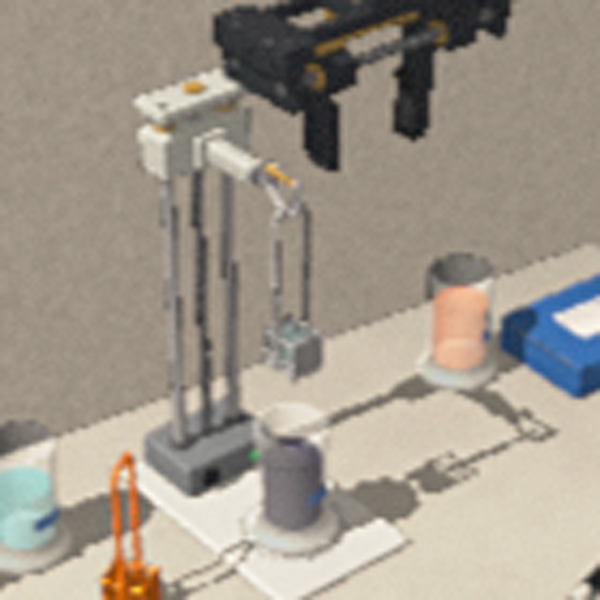

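View pics/w12.png

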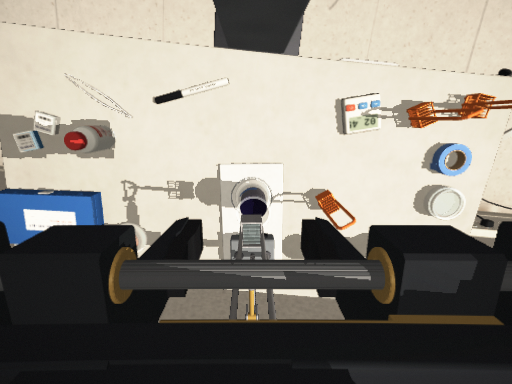

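View pics/t12.png

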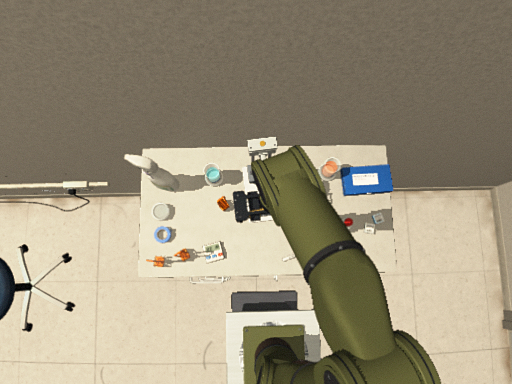

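```bash
python3 -m inch '0 0 0 0; 0 0 0 0; 0 0 0 0; 0 0 0 0; 0 0 0 0; 0 0 0 0; 0 0 0 0; 0 0 0 0; 0 0 0 0; 0 0 0 0' >/dev/null
python3 - <<'E'
from h import *
sl=np.s_[140:215,240:280]
a=r.snapshot('scene')['frame'].astype(int)
b=r.snapshot('scene')['frame'].astype(int);o=cv2.imread('pics/s12.png')[:,:,::-1].astype(int)
for i in range(4): c=r.snapshot('scene')['frame'].astype(int)
print([int(np.abs(x[sl]-a[sl]).max()) for x in (b,c,o)],[float(np.abs(x[sl]-a[sl]).mean()) for x in (b,c,o)])
print(r.trace('scene','rack')[0]['centre'],[(q['centre'],q['p']) for q in r.tip_of('scene','bail')])
print(r.get_state()['clock'],r.get_state()['contact_force'])
E
```

```text
[12, 16, 79] [1.992, 1.9865555555555556, 2.028111111111111]
[294.9, 208.5] [([268.2, 202.3], 0.88), ([218.6, 217.8], 0.58), ([286.4, 173.5], 0.54), ([158.6, 257.5], 0.49), ([219.0, 342.5], 0.22)]
24.0 [ 0.72805565 -0.24276304  0.5407917 ]
```

Only image noise changes in the rack area, so the rack is at rest. Handing in.

```bash
python3 -c "
from plant import r
print(r.finish_job())"
```

```text
the job is handed in; nothing more can be done
None
```

The steel rack is hanging from the snap hook above the blue jar, and I handed the job in at about 24 s. No verdict was reported.

**What I did**
- I gripped the bail across its uprights and lifted it. I found the hook from two wrist-camera views and fixed its position by gently touching the nose with the bail, at about 5 N.
- I threaded the bail over the nose and pressed it down at the mouth. The wrist force rose to about 5 N sideways and 5 N upward, rack weight included, then dropped away at about h + 6 mm. That puts h at about 285 mm.
- I set the bar in the saddle with about 5 N on it, eased off, opened the fingers and backed the gripper straight up and clear.

**Last checks**
- **Rack:** the pictures show it hanging upright below the hook, clear of the jar rim. Pictures about 1 s apart showed only image noise around the rack on average. The earlier picture did differ at some single pixels (up to 79 grey levels), while two pictures taken in quick succession did not.
- **Gate and gripper:** the gate looks level and shut, but I judged that by eye only because the joint reading is not available. The wrist force was about zero, and the gripper stands clear.
- **Bystanders:** the jars, the bottle and the orange look-alikes appear not to have moved in the pictures. I did not re-measure them.

**What disagreed:** early camera estimates of the bail and hook differed by 3 to 4 mm, so I relied on the touch against the nose. The detector's best matches for the rack and bail at the end were the orange look-alikes. Its weaker bail match, at row 159 and column 258, fits the hook.

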